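Set the stock tags of the specimen pot bins

ROBOT

A 6-joint arm with a two-finger parallel gripper is mounted at the origin on a cart in front of the work surface, level with it; the furniture and walls round the work are solid. World frame = base frame: x ahead of the robot, y to its left, z up, the work surface at z = 0. Lengths are in m, angles in degrees, forces in N, time in s.
With the tool pointing down it reaches from about 0.35 to 0.875 m from the base axis. Payload 4.2 kg.
Tool frame: the origin (TCP) lies midway between the tips of the shut fingers; the grasp point (between the pads) lies 19 mm behind it; y points along the fingers, z is the direction in which the jaws open and shut, and the axes are right-handed (so a half turn about y gives the same grasp; the last joint's range is limited). The gripper opens to 87 mm and grips with 3 to 60 N. Pads are 19 mm wide; open, the fingers measure 117 mm over their backs; the gripper's body (75 mm by 190 mm) begins 51 mm behind the grasp point.
Start: joints at [-51.417, 22.042, 0.453, 0, -68.411, -14.817], TCP at [0.252, -0.572, 0.223] pointing down, gripper open.
Joint ranges: [-179.83, 179.83], [-69.29, 118.12], [-61.27, 80.66], [-181.25, 117.63], [-171.15, -9.14], [-177.46, 177.46]. Speed limits (degrees/s): [159.86, 159.86, 180, 180, 180, 180].

INTERFACE

Orientations are given as [roll, pitch, yaw] about the fixed x, y, z axes, in that order (R = Rz(yaw) Ry(pitch) Rx(roll)).
In Python, from workcell import env gives the robot as it stands. The module is installed in compiled form; this text tells all that it offers. Calls block until the motion is done:
- env.goto(position, orientation): joint-space move of the TCP to a pose.
- env.move_straight(position, rotation=None, rate=0.15, force_limit=None): straight line of the TCP; rotation=None keeps the orientation; rate is the mean speed in m/s. With force_limit (N) it stops when the force on the tool has changed by that much, and returns True; else False.
- env.set_joints(angles): joint-space move.
- env.gripper_to(opening, grasp_force=None): opening from 0.0 (shut) to 1.0 (fully open); grasp_force is the grip in N (None keeps the last); returns when the fingers have stopped.
- env.dwell(seconds).
- env.inverse_kinematics(position, orientation): joint angles nearest the present ones, or None.
- env.read_state(): the state.
- env.grab_frame(name): name is "scene" or "top" or "wrist"; returns a dict with "image" (420x560x3 uint8, blue, green, red), "fx", "fy", "cx", "cy" (pixels), "position" and "orientation" of the camera in the world. Camera axes: x right, y up, looking along -z (the intrinsics and any distortion apply to the point x, -y, -z); pixel columns grow to the right and rows downward; lengths in m; the calibration is good to about 2 mm. The wrist camera is an equidistant fisheye: a pixel r from the principal point sees the ray r / f radians off the axis. A picture is of the moment at which its call begins. There is no depth.
A pose or a line that the arm cannot do raises env.Unreachable and nothing moves.
- env.close_job(): hands the job in, once; it reports no verdict.
Trained networks look in a picture, given as the dict that the camera call returned (one of the last four; its "shot" number tells which), for a name from the list of things; names that differ only in an ending like _2 or _b are one class to them, and where a whole thing is asked for, a point or a joint stands for the part that bears it (a point fixed in the world has none). Each returns a list of dicts, best first, with "score" (0 to 1); they miss things now and then, are a little off and sometimes report something else, mostly with a low value. They report only what shows in the picture. A call takes as long as a camera call. They do not tell look-alikes from the thing itself.
- env.search_frame(picture, thing): "xyz" ([x, y, z] in m, in world coordinates, good to about 4 mm: the middle of the surface that is visible of it).
- env.trace(picture, thing): "mask" (420x560 bool, what is visible of it).
The state is a dict: "clock": time; "joint_positions": joint angles; "qvel": joint speeds; "joint_torque": joint torques, N m; "position": TCP position; "tool_rot": TCP orientation; "force": force on the tool from outside, world axes, zero at the start; "wrist_torque": the same for the moment, N m; "opening": opening from 0.0 (shut) to 1.0 (fully open).
Only numpy, scipy, OpenCV 4.12 (cv2) and the standard library are available. Lean on these libraries where they do the work, as an engineer would, in place of code of your own. Each camera call takes 0.05 s, during which the arm holds its last target.

TASK

Two of the three stock bins hold a specimen pot and one is empty, but the hinged tags in front of them are out of date. With the fingertips, push over whichever tags are wrong, so that each full bin's tag lies with its round-disc face up and the empty bin's tag lies with its straight-bar face up. Pick nothing up: leave the pots standing in their bins and the timer and bottles where they are.

Things in the scene. Friction and masses are not known exactly. Their poses are not given: they have to be found in the camera images.
- rack: grey base plate, 140 (its x) x 292 (its y) x 8 mm thick, fixed on the bench; origin at the centre of its underside, x away from the robot, y to the left, as the plate is turned. On it stand side by side, 96 mm apart along its y, three bin units, each a grey open bin with a hinged white tag in front of it.
- bin_a_in (a point): centre of the inner floor of bin a: open grey bin 62 x 62 mm outside, 56 x 56 inside, walls 30 mm high, top edge 38 mm above the bench, fixed to the plate. The units a, b, c stand on the plate in any order. The bin is full if a specimen pot stands in it.
- tag_a_hinge (a point): middle of the hinge axis of tag a, the tag of bin a: 75 mm in front of the bin's centre, 38 mm above the bench, axes as the plate; the hinge runs along the plate's x. Wire rests stand 14 mm either side of it, tops 50 mm above the bench, and 34 mm high cheeks (42 mm above the bench) at both ends of the leaf. Two tags that lean towards each other leave 33 mm free between them.
- tag_a_edge (a point): middle of the free edge of tag a, a rigid white leaf 4 mm thick, 42 mm wide along the hinge, 42 mm from hinge to free edge (a round bead 6 mm thick). At a stop the edge is 29 mm beside the hinge and 69 mm above the bench; upright, 80 mm. A finger beside the edge, its tip some 15 mm below it, that presses towards the hinge and rises along with the edge brings it over.
- tag_a (a joint): lean of tag a in rad: 0 upright; +0.75 (stop) leaning right (-y), its left face up, with a raised dark disc 24 mm across; -0.75 (stop) leaning left (+y), its right face up, with a raised dark straight bar 30 x 7 mm. It swings freely, weighs 40 g and falls to the side it leans to when let go.
- bin_b_in (a point): centre of the inner floor of bin b: open grey bin 62 x 62 mm outside, 56 x 56 inside, walls 30 mm high, top edge 38 mm above the bench, fixed to the plate. The units a, b, c stand on the plate in any order. The bin is full if a specimen pot stands in it.
- tag_b_hinge (a point): middle of the hinge axis of tag b, the tag of bin b: 75 mm in front of the bin's centre, 38 mm above the bench, axes as the plate; the hinge runs along the plate's x. Wire rests stand 14 mm either side of it, tops 50 mm above the bench, and 34 mm high cheeks (42 mm above the bench) at both ends of the leaf. Two tags that lean towards each other leave 33 mm free between them.
- tag_b_edge (a point): middle of the free edge of tag b, a rigid white leaf 4 mm thick, 42 mm wide along the hinge, 42 mm from hinge to free edge (a round bead 6 mm thick). At a stop the edge is 29 mm beside the hinge and 69 mm above the bench; upright, 80 mm. A finger beside the edge, its tip some 15 mm below it, that presses towards the hinge and rises along with the edge brings it over.
- tag_b (a joint): lean of tag b in rad: 0 upright; +0.75 (stop) leaning right (-y), its left face up, with a raised dark disc 24 mm across; -0.75 (stop) leaning left (+y), its right face up, with a raised dark straight bar 30 x 7 mm. It swings freely, weighs 40 g and falls to the side it leans to when let go.
- bin_c_in (a point): centre of the inner floor of bin c: open grey bin 62 x 62 mm outside, 56 x 56 inside, walls 30 mm high, top edge 38 mm above the bench, fixed to the plate. The units a, b, c stand on the plate in any order. The bin is full if a specimen pot stands in it.
- tag_c_hinge (a point): middle of the hinge axis of tag c, the tag of bin c: 75 mm in front of the bin's centre, 38 mm above the bench, axes as the plate; the hinge runs along the plate's x. Wire rests stand 14 mm either side of it, tops 50 mm above the bench, and 34 mm high cheeks (42 mm above the bench) at both ends of the leaf. Two tags that lean towards each other leave 33 mm free between them.
- tag_c_edge (a point): middle of the free edge of tag c, a rigid white leaf 4 mm thick, 42 mm wide along the hinge, 42 mm from hinge to free edge (a round bead 6 mm thick). At a stop the edge is 29 mm beside the hinge and 69 mm above the bench; upright, 80 mm. A finger beside the edge, its tip some 15 mm below it, that presses towards the hinge and rises along with the edge brings it over.
- tag_c (a joint): lean of tag c in rad: 0 upright; +0.75 (stop) leaning right (-y), its left face up, with a raised dark disc 24 mm across; -0.75 (stop) leaning left (+y), its right face up, with a raised dark straight bar 30 x 7 mm. It swings freely, weighs 40 g and falls to the side it leans to when let go.
- pot_0: white specimen pot with a wide yellow cap, 51 mm across, 62 mm high, standing loose in a bin (top 73 mm above the bench); origin at the centre of its underside
- pot_1: white specimen pot with a wide yellow cap, 51 mm across, 62 mm high, standing loose in a bin (top 73 mm above the bench); origin at the centre of its underside
- slip: thin blank paper slip, 40 x 46 mm, fixed flat on the floor of the empty bin; origin under its centre
- dropper: small loose white bottle, 23 mm across, 82 mm high, left of the plate, to be left alone; origin at the centre of its underside
- bench_timer: loose upright bench timer, 24 x 66 x 66 mm, left of the plate, to be left alone; origin at the centre of its underside
- bottle_white: loose white bottle, 38 mm across, 132 mm high, behind the plate, to be left alone; origin at the centre of its underside
There are look-alikes about, which are no part of the job. What is shaped like the pot_1 but red is not meant.

How it is judged (in metres and radians):
At the end, for the whole second after the job is handed in: Every tag in front of a bin with a pot leans right, disc face up (joint over 0.6 rad); the tag of the empty bin leans left, bar face up (joint under -0.6 rad); both pots stand upright in their bins within 20 mm of where they stood, and the timer and both bottles are within 20 mm of where they stood (((horizontal distance between any of pot_0, pot_1 and bin_a_in below 0.02 m and value of joint tag_a above 0.6 rad) or (not (horizontal distance between any of pot_0, pot_1 and bin_a_in below 0.02 m) and value of joint tag_a below -0.6 rad)) and ((horizontal distance between any of pot_0, pot_1 and bin_b_in below 0.02 m and value of joint tag_b above 0.6 rad) or (not (horizontal distance between any of pot_0, pot_1 and bin_b_in below 0.02 m) and value of joint tag_b below -0.6 rad)) and ((horizontal distance between any of pot_0, pot_1 and bin_c_in below 0.02 m and value of joint tag_c above 0.6 rad) or (not (horizontal distance between any of pot_0, pot_1 and bin_c_in below 0.02 m) and value of joint tag_c below -0.6 rad)) and angle between each of pot_0, pot_1's own z axis and vertical below 0.15 rad and distance of each of pot_0, pot_1, dropper, bench_timer, bottle_white from where it was at the start of the episode below 0.02 m); the robot touches nothing.
It fails at once if a specimen pot is lifted, tipped or shifted out of its place (distance of any of pot_0, pot_1 from where it was at the start of the episode above 0.02 m or angle between any of pot_0, pot_1's own z axis and vertical above 0.3 rad).
It fails at once if the timer or a bottle beside the work is shifted or knocked over (distance of any of dropper, bench_timer, bottle_white from where it was at the start of the episode above 0.02 m or angle between any of dropper, bench_timer, bottle_white's own z axis and vertical above 0.3 rad).
It also fails if it takes over 58 s, if anything falls off the work surface, if the arm or the gripper's body presses on something with over 40 N, if the wrist force passes 120 N, or if a joint passes its speed limit or range.

## Working session

There is one attempt and no reset: what is moved stays moved. The work goes in short steps, each a Python script; the robot and the scene stay as the last script left them, time stands still between calls to the robot, and variables do not carry over. Pictures are saved under pics/ and viewed, and the job is handed in when it is done.

```bash
mkdir -p pics; python3 - <<'E'
from workcell import env
import cv2
for n in("scene","top"):
    p=env.grab_frame(n); cv2.imwrite(f"pics/{n}0.png",p["image"]); print(n,p["position"],p["orientation"],p["fx"],p["cx"],p["cy"],p["shot"])
    for t in ["tag_a","tag_a_edge","tag_a_hinge","bin_a_in","pot_0","slip","dropper","bench_timer","bottle_white","rack"]:
        try: print(t,[( [round(v,3) for v in d["xyz"]],round(d["score"],2)) for d in env.search_frame(p,t)])
        except Exception as e: print(t,e)
s=env.read_state(); print(s)
E
```

```text
scene [0.21217782 0.82812486 0.60717126] [  52.19998338   -1.29163446 -138.88032879] 392.96348999302666 291.6282977098838 207.43556664410926 1
tag_a [([0.479, 0.133, 0.053], 0.77), ([0.465, 0.364, 0.073], 0.61), ([0.524, 0.346, 0.024], 0.45), ([0.474, 0.268, 0.072], 0.43)]
tag_a_edge [([0.482, 0.134, 0.055], 0.75)]
tag_a_hinge [([0.494, 0.148, 0.031], 0.9), ([0.549, 0.163, 0.066], 0.59)]
bin_a_in [([0.492, 0.145, 0.034], 0.77)]
pot_0 [([0.446, 0.584, 0.06], 0.8), ([0.548, 0.255, 0.066], 0.59), ([0.551, 0.159, 0.067], 0.57), ([0.796, 0.118, 0.013], 0.53), ([0.756, 0.376, 0.064], 0.47)]
slip [([0.496, 0.146, 0.03], 0.71), ([0.555, 0.332, 0.012], 0.58)]
dropper [([0.458, 0.419, 0.044], 0.86), ([0.506, 0.255, 0.023], 0.2)]
bench_timer [([0.533, 0.465, 0.052], 0.97)]
bottle_white [([0.636, 0.401, 0.072], 0.92), ([0.5, 0.284, 0.009], 0.36)]
rack [([0.499, 0.284, 0.008], 0.75)]
top [0.41528616 0.33126993 1.07423352] [ 11.60709597   0.09762943 -92.04823157] 414.4940507952828 275.58128253857626 209.25124914380817 2
tag_a [([0.473, 0.351, 0.058], 0.69), ([0.482, 0.135, 0.054], 0.51), ([0.479, 
[... 453 characters left out ...]
([0.506, 0.27, 0.007], 0.73)]
{'clock': 1.1, 'joint_positions': array([-5.14171891e+01,  2.20408166e+01,  4.53749967e-01, -1.95431465e-03,
       -6.84111248e+01, -1.48186450e+01]), 'qvel': array([-0.00837176,  0.07042904,  0.14037185,  0.02383806,  0.01760775,
        0.03362944]), 'joint_torque': array([-1.27410593e-03, -3.90481853e+01,  1.87622792e+01,  4.22438622e+00,
        1.54883147e-02, -3.20118784e-05]), 'position': array([ 0.25190381, -0.57196858,  0.2225618 ]), 'tool_rot': array([-9.00012836e+01, -2.21935120e-03,  2.37634469e+01]), 'force': array([-0.49096944, -0.67437007,  0.1049652 ]), 'wrist_torque': array([-0.01928982,  0.00731421,  0.03331972]), 'opening': 1.000169588125925}
```

View pics/scene0.png

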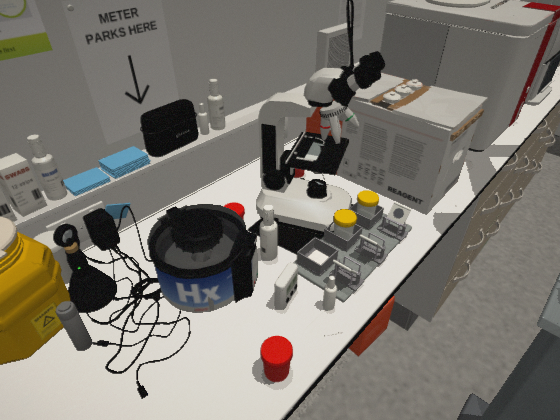

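View pics/top0.png

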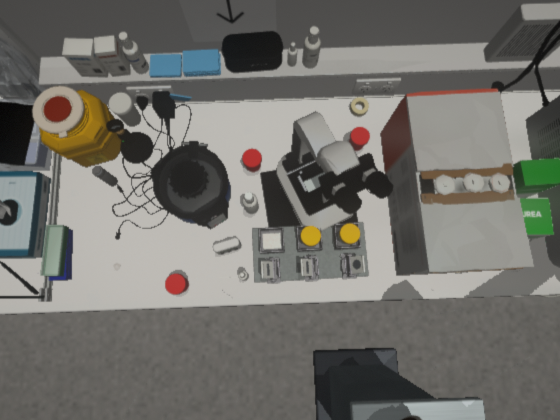

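```bash
python3 - <<'E'
import cv2
a=cv2.imread("pics/top0.png")[130:330,160:420]; cv2.imwrite("pics/topc.png",cv2.resize(a,None,fx=3,fy=3,interpolation=3))
a=cv2.imread("pics/scene0.png")[130:330,180:450]; cv2.imwrite("pics/scenec.png",cv2.resize(a,None,fx=2.9,fy=2.9,interpolation=3))
E
```

```text
(no output)
```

View pics/topc.png

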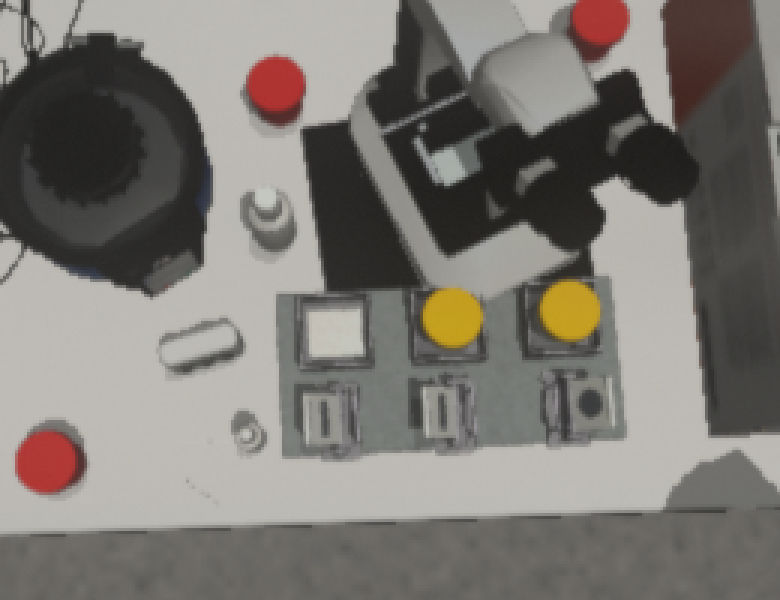

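View pics/scenec.png

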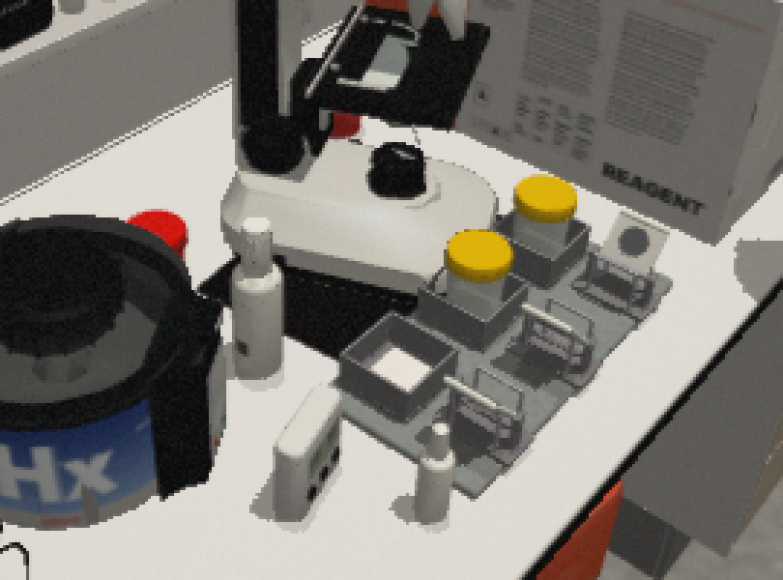

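Left bin (crop ~335,330) holds only the slip, so it is empty, and its bar-up tag is correct. The middle bin (450,318) and right bin (570,310) hold yellow-capped pots. The red pots are look-alikes. The right tag is disc up, which is correct. The middle tag (440,412) is bar up, leaning left, which is **wrong**: it must be pushed from the left towards -y. Next I'll get metric positions.

```bash
cat > h.py <<'E'
import numpy as np
from scipy.spatial.transform import Rotation as R
def ray(p,u,v):
    d=np.array([(u-p["cx"])/p["fx"],-(v-p["cy"])/p["fy"],-1.])
    return R.from_euler("xyz",p["orientation"],degrees=True).apply(d)
def at(p,u,v,z):
    d=ray(p,u,v); o=np.array(p["position"]); return o+d*(z-o[2])/d[2]
def proj(p,X):
    c=R.from_euler("xyz",p["orientation"],degrees=True).inv().apply(np.array(X)-p["position"])
    return p["cx"]+p["fx"]*c[0]/-c[2], p["cy"]-p["fy"]*c[1]/-c[2]
E
python3 - <<'E'
from workcell import env
import cv2
from h import *
np.set_printoptions(precision=4,suppress=True)
p=env.grab_frame("top"); s=env.grab_frame("scene")
c=lambda x,y:(160+x/3,130+y/3)
for n,x,y,z in [("FL",283,457,.008),("FR",625,437,.008),("BL",277,294,.008),("BR",608,277,.008),("slip",335,332,.012),("potM",452,318,.073),("potR",569,310,.073),("disc",591,403,.056),("barM",441,411,.055),("barL",323,419,.055),("edgeM",424,412,.069),("dropper",249,435,.082),("eyep",570,215,.3),("eyep2",655,165,.3),("head",590,250,.2)]:
    print(n,at(p,*c(x,y),z))
m=env.trace(p,"rack")
if m:
    mm=m[0]["mask"].astype(np.uint8); cs=max(cv2.findContours(mm,0,2)[0],key=cv2.contourArea)
    b=cv2.boxPoints(cv2.minAreaRect(cs)); q=np.array([at(p,u,v,.008) for u,v in b]); print(q,q.mean(0))
print("microscope", s["fx"])
E
```

```text
FL [0.4472 0.3858 0.008 ]
FR [0.4535 0.0958 0.008 ]
BL [0.5866 0.3875 0.008 ]
BR [0.5912 0.0995 0.008 ]
slip [0.5512 0.3383 0.012 ]
potM [0.5514 0.2427 0.073 ]
potR [0.5545 0.1474 0.073 ]
disc [0.48   0.1319 0.056 ]
barM [0.478 0.254 0.055]
barL [0.475  0.3502 0.055 ]
edgeM [0.4769 0.2688 0.069 ]
dropper [0.463  0.4084 0.082 ]
eyep [0.5839 0.1841 0.3   ]
eyep2 [0.6148 0.1271 0.3   ]
head [0.5796 0.1526 0.2   ]
[[0.5135 0.1614 0.008 ]
 [0.5113 0.1023 0.008 ]
 [0.4456 0.1075 0.008 ]
 [0.4476 0.1658 0.008 ]] [0.4795 0.1343 0.008 ]
microscope 392.96348999302666
```

```bash
python3 - <<'E'
from workcell import env
from h import *
np.set_printoptions(precision=3,suppress=True)
p=env.grab_frame("top")
for n,u,v in [("boxFL",400,275),("boxFR",533,270),("boxFLtop",408,272),("benchedge",450,299),("eyeB",345,207)]:
    print(n,at(p,u,v,0)[:2],at(p,u,v,.2)[:2],at(p,u,v,.3)[:2])
q=env.read_state()["joint_positions"];
for P,y in [((.30,-.35,.3),10),((.375,-.1,.3),1.1),((.375,.15,.3),1.1),((.46,.303,.2),1.1),((.4762,.303,.054),1.1),((.477,.235,.07),1.1)]:
    print(P,env.inverse_kinematics(P,[-90,0,y]))
E
```

```text
boxFL [0.453 0.013] [0.446 0.072] [0.442 0.102]
boxFR [ 0.453 -0.329] [ 0.446 -0.206] [ 0.442 -0.145]
boxFLtop [ 0.459 -0.008] [0.451 0.055] [0.447 0.087]
benchedge [ 0.388 -0.108] [ 0.393 -0.026] [0.396 0.015]
eyeB [0.635 0.141] [0.594 0.177] [0.574 0.194]
(0.3, -0.35, 0.3) [-29.116   2.795 -13.503   0.    -73.703 -50.884]
(0.375, -0.1, 0.3) [  9.383  -5.247 -21.305  -0.    -73.943 -98.283]
(0.375, 0.15, 0.3) [  45.108   -3.453  -19.7     -0.     -73.753 -134.008]
(0.46, 0.303, 0.2) [  50.237   15.866  -12.056   -0.     -62.078 -139.137]
(0.4762, 0.303, 0.054) [  48.915   26.399  -20.135   -0.     -43.467 -137.815]
(0.477, 0.235, 0.07) [  43.717   22.555  -23.919   -0.     -43.526 -132.617]
```

```bash
python3 - <<'E'
from workcell import env
import cv2
from h import *
np.set_printoptions(precision=3,suppress=True)
env.gripper_to(0.0)
for P,y in [((.27,-.38,.3),15),((.36,-.12,.3),1.1),((.365,.15,.3),1.1),((.45,.303,.2),1.1),((.4762,.304,.12),1.1)]:
    r=env.move_straight(P,[-90,0,y],rate=.2,force_limit=15)
    s=env.read_state(); print(r,s["clock"],s["position"],s["force"])
    if r: break
for n in ("scene","top"):
    p=env.grab_frame(n); cv2.imwrite(f"pics/{n}1.png",p["image"])
    print([proj(p,X) for X in [(.4762,.304,.12),(.477,.27,.069)]])
E
```

```text
False 4.0167 [ 0.27 -0.38  0.3 ] [ 0.696 -0.778 -0.256]
False 5.5417 [ 0.36 -0.12  0.3 ] [ 0.623 -0.478  0.85 ]
False 7.0417 [0.365 0.149 0.3  ] [-0.089 -0.486  0.144]
False 8.2 [0.45  0.303 0.201] [0.399 0.695 1.213]
False 8.775 [0.477 0.304 0.121] [0.241 0.346 0.509]
[(np.float64(362.2663110712186), np.float64(227.88714763570945)), (np.float64(367.76322074220894), np.float64(238.6369697519225))]
[(np.float64(287.266747678043), np.float64(266.7554826126797)), (np.float64(300.8217306939628), np.float64(267.2944459580794))]
```

View pics/scene1.png

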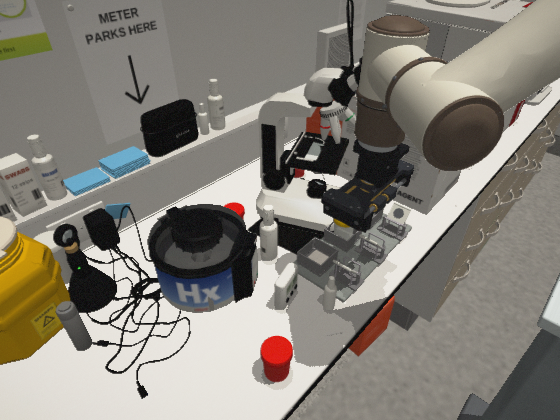

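View pics/top1.png

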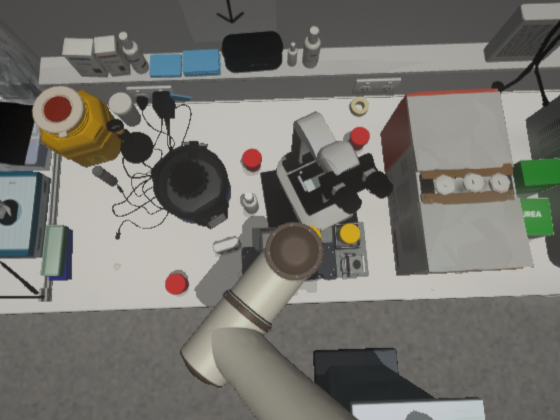

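```bash
python3 - <<'E'
import cv2
a=cv2.imread("pics/scene1.png")[150:310,270:450]; cv2.imwrite("pics/scene1c.png",cv2.resize(a,None,fx=3.6,fy=3.6,interpolation=3))
E
```

```text
(no output)
```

View pics/scene1c.png

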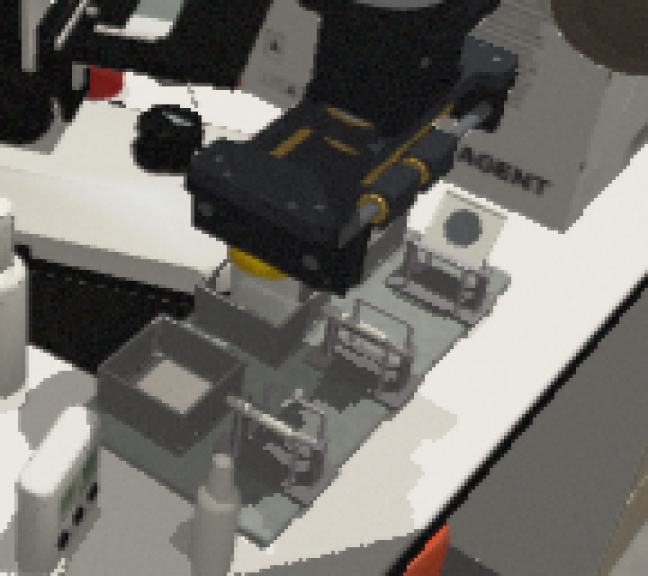

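```bash
python3 - <<'E'
from workcell import env
import cv2
from h import *
p=env.grab_frame("scene")
for X in [(.439,.399,.191),(.514,.399,.191),(.439,.209,.191),(.477,.304,.121)]:
    u,v=proj(p,X); print(X,((u-270)*3.6,(v-150)*3.6))
w=env.grab_frame("wrist"); cv2.imwrite("pics/w1.png",w["image"])
E
```

```text
(0.439, 0.399, 0.191) (np.float64(306.78734971746536), np.float64(299.2512022641373))
(0.514, 0.399, 0.191) (np.float64(174.08306741608064), np.float64(227.81649165103218))
(0.439, 0.209, 0.191) (np.float64(508.7982098582622), np.float64(122.56061531722312))
(0.477, 0.304, 0.121) (np.float64(331.1337132972767), np.float64(278.2940069171718))
```

View pics/w1.png

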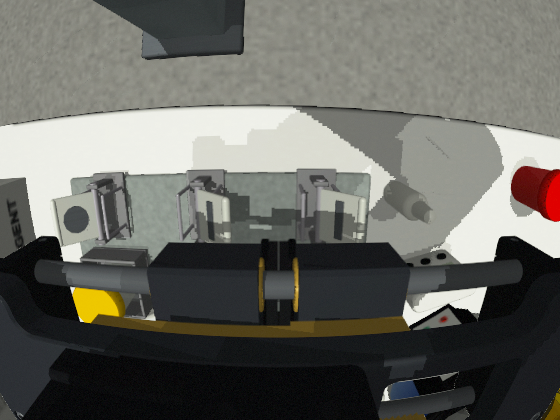

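The wrist view shows the shut fingers (~280,270) in the free gap between the middle tag (bar, ~212,215) and the left tag (bar, ~340,215). The body matches its projection. I'll descend and push.

```bash
python3 - <<'E'
from workcell import env
import cv2
from h import *
np.set_printoptions(precision=3,suppress=True)
def mv(P,f,rate):
    r=env.move_straight(P,rate=rate,force_limit=f); s=env.read_state(); print(r,s["clock"],s["position"],s["force"]); return r
def go():
    if mv((.4765,.304,.054),5,.08): return
    for y,z in [(.285,.054),(.272,.060),(.258,.064),(.245,.066),(.236,.066)]:
        if mv((.4768,y,z),10,.05): return
go()
for n in ("scene","wrist"):
    p=env.grab_frame(n); cv2.imwrite(f"pics/{n}2.png",p["image"])
E
```

```text
False 9.95 [0.477 0.304 0.054] [0.253 0.31  0.954]
False 10.4833 [0.477 0.285 0.054] [ 0.743  0.38  -0.743]
False 10.9167 [0.477 0.272 0.06 ] [-0.544 -0.172  0.437]
False 11.3583 [0.477 0.258 0.064] [0.015 0.914 0.775]
False 11.775 [0.477 0.245 0.066] [ 1.001  0.892 -0.126]
False 12.1083 [0.477 0.236 0.066] [ 0.738 -0.429 -0.214]
```

View pics/wrist2.png

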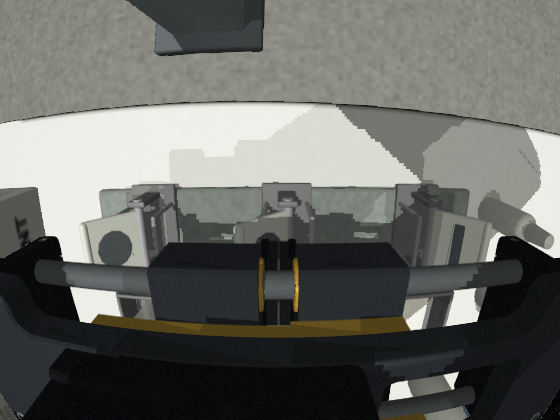

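The middle tag now shows its leaf to the right with a dark disc (~268,238), so it has gone over. I'll lift straight up, back off and check.

```bash
python3 - <<'E'
from workcell import env
import cv2
from h import *
np.set_printoptions(precision=3,suppress=True)
for P in [(.477,.238,.15),(.45,.25,.2),(.365,.15,.3),(.36,-.12,.3)]:
    r=env.move_straight(P,rate=.15 if P[2]<.25 else .2,force_limit=15); print(r)
    if r: break
env.dwell(.5)
s=env.read_state(); print(s["clock"],s["position"],s["force"])
for n,b in (("scene",(150,310,240,440)),("top",(130,330,160,420))):
    p=env.grab_frame(n); a=p["image"][b[0]:b[1],b[2]:b[3]]; cv2.imwrite(f"pics/{n}3.png",cv2.resize(a,None,fx=3,fy=3,interpolation=3))
    for t in ["pot_0","dropper","bench_timer","bottle_white"]: print(t,[np.round(d["xyz"],3).tolist() for d in env.search_frame(p,t)])
E
```

```text
False
False
False
False
16.425 [ 0.36 -0.12  0.3 ] [-0.047  0.71   0.002]
pot_0 [[0.446, 0.583, 0.06], [0.548, 0.254, 0.068], [0.552, 0.161, 0.069], [0.477, 0.136, 0.054], [0.756, 0.377, 0.062]]
dropper [[0.46, 0.417, 0.041]]
bench_timer [[0.535, 0.465, 0.054]]
bottle_white [[0.638, 0.403, 0.071]]
pot_0 [[0.553, 0.147, 0.068], [0.757, 0.379, 0.064], [0.802, 0.101, 0.062], [0.453, 0.571, 0.06], [0.553, 0.247, 0.075], [0.498, 0.346, 0.033]]
dropper [[0.459, 0.413, 0.056], [0.501, 0.343, 0.033], [0.551, 0.152, 0.071]]
bench_timer [[0.533, 0.448, 0.066]]
bottle_white [[0.631, 0.388, 0.09]]
```

View pics/scene3.png

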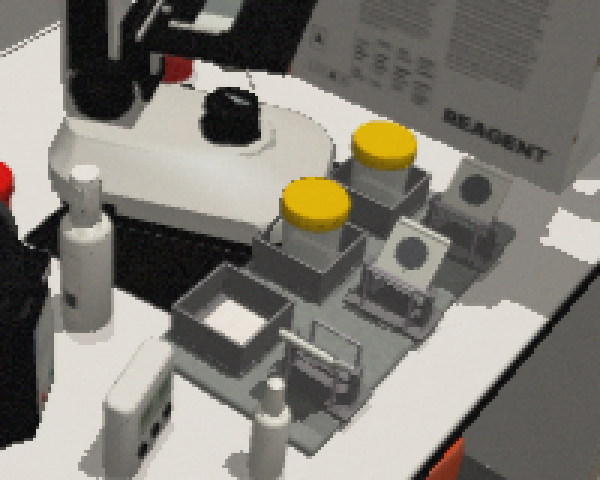

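View pics/top3.png

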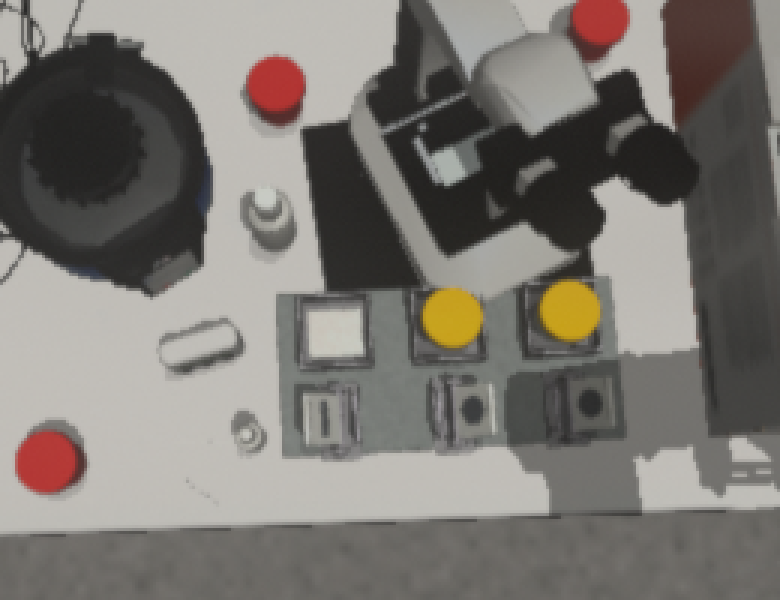

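In the top crop, the middle tag (472,410) and right tag (591,403) are disc up, and the left tag (323,418) is bar up. Nothing else has moved.

```bash
python3 -c "
from workcell import env
print(env.close_job())"
```

```text
the job is handed in; nothing more can be done
None
```

I pushed one tag over, the middle bin's, and handed the job in at about 16.5 s on the robot clock. That bin is full but its tag lay bar up, so I used the shut fingertips from its left side to bring it disc up. The other two tags were already right: the left bin is empty with its bar up, and the right bin is full with its disc up.

- **Tags:** the last scene and top pictures show disc up at both full bins and bar up at the empty one.
- **Pots, timer and bottles:** all of them show where they stood at the start, to within a few millimetres.
- **Forces:** no force limit tripped on any move. The tool force readings stayed around 1 N, so the contact with the tag never stood out in them. The pictures are the evidence that it went over.
- **Disagreements:** the networks gave some false hits, such as the red pots and a tag reported as `pot_0`. The rack outline also covered only one unit, so I took the geometry from pixel positions instead. No check failed.

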